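# Swipe the hob's touch strip up to level 4 and stay on it

### The arm

A 6-joint arm with a two-finger parallel gripper is mounted at the origin on the work surface. World frame = base frame: x ahead of the robot, y to its left, z up, the work surface at z = 0. Lengths are in mm, angles in rad, forces in N, time in s.
With the tool pointing down it reaches from about 275 to 750 mm from the base axis. Payload 10.2 kg.
Tool frame: the origin (TCP) lies between the finger pads, 19 mm behind the fingertips; this is the grasp point; z points along the fingers, y is the direction in which the jaws open and shut (so a half turn about z gives the same grasp; the last joint's range is limited). The gripper opens to 85 mm and grips with 20 to 120 N. Pads are 22 mm wide; open, the fingers measure 114 mm over their backs; the gripper's body (76 mm by 85 mm) begins 54 mm behind the grasp point. The pads swing forward as they close: fully open they stand 13 mm farther back than shut.
Start: joints at [1.093, 0.313, 1.498, -0, 1.331, -0.223], TCP at [132.34, 508.053, 249.994] pointing down, gripper open.
Joint ranges: [-2.94, 2.94], [-0.97, 2.17], [0.19, 2.56], [-1.23, 4.37], [0.02, 3.11], [-2.88, 2.88]. Speed limits (rad/s): [2.39, 2.39, 3.01, 3.14, 3.14, 3.14].

### API

Orientations are given as a unit quaternion [w, x, y, z].
In Python, from rig import sense, optics, ctrl gives the robot as it stands.
- The arm moves only by the tool play_rows, never from a script. Its argument "plan" is a list of rows, each a list of 7 numbers: the shift along the world's x, y, z in mm, then the turn, a rotation vector about the world's x, y, z in rad, then the opening, from -1 (shut) to 1 (fully open), so that 0 is half open. A call has 1 to 5 rows; each row shifts and turns the pose as measured when the row begins; what a row does not reach is not made up. A row lasts 1/12 s, in which the tool goes at most 41.7 mm and 7.16 degrees, less where a joint would pass 70% of its speed; a pose out of reach is approached as far as the arm can. A call is refused whole if a number of a shift passes 41.7 or a number of a turn 0.125, either way. A call with a gripper value outside its range is refused whole. The fingers move at their own pace and stop on an object; "grip_force" is the grip in N (left out, the last holds). Time passes only in rows, so rows that do not move let the fingers close. It gives the time, the measured TCP pose, the force and the opening at its end, in the units of the state.
- sense(): the state, without advancing time (a new reading comes with each control period).
- optics.capture(name): name is "scene" or "top"; returns a dict with "img" (420x560x3 uint8, blue, green, red), "fx", "fy", "cx", "cy" (pixels), "world_to_cam" (4x4, takes a point from world to camera coordinates). Camera axes: x right, y up, looking along -z (the intrinsics and any distortion apply to the point x, -y, -z); pixel columns grow to the right and rows downward; lengths in mm; the calibration is good to about 2 mm. A picture is of the moment at which its call begins. There is no depth.
- ctrl.finish_job(): hands the job in, once; it reports no verdict.
The state is a dict: "time_s": time; "joints": joint angles; "dq": joint speeds; "tau": joint torques, N m; "eef_pos": TCP position; "ee_rot": TCP orientation; "force": force on the tool from outside, world axes, zero at the start; "wrist_torque": the same for the moment, N m; "grip_width": opening from 0.0 (shut) to 1.0 (fully open).
Only numpy, scipy, OpenCV 4.12 (cv2) and the standard library are available. Lean on these libraries where they do the work, as an engineer would, in place of code of your own. Each camera call takes 0.05 s, during which the arm holds its last target. There are 200 camera calls.

### The job

Turn up the ring that the tall lidded pot stands on to level 4: with the closed fingers pointing down, touch that ring's strip (the one in front of it) on its smallest mark and run the fingertips lightly along it, without lifting off, to the fourth mark and no further. Finish with the fingertips still pressing that fourth mark lightly: the program ends while touching it. Leave the other ring's strip, the pot, the pan and everything else alone.

Things in the scene. Friction and masses are not known exactly. Their poses are not given: they have to be found in the camera images.
- hob: fixed two-ring table hob, steel, 400 mm deep (x) by 600 mm wide (y), black top face 60 mm above the worktop. Origin: centre of its underside; +x to its back, +y to its left half, z up. Ring centres at x +70, y +150 (left) and y -150 mm (right). In front of each ring, at x -150, lies that ring's grey touch strip, centred on the same y
- left_strip (a joint): left strip (170 mm along y, 28 wide, flat top 8 mm above the hob top), press depth in m: 0 at rest, 0.006 at its stop. It sinks evenly on a spring: 0.6 N starts it, 2.6 N at 3 mm (aim for this), 4.7 N at the stop; a touch counts from 0.8 mm. Five black bars across it, 32 mm apart, grow from 6 mm long (level 1, left end seen from the robot, y +64 from its centre) to 22 mm (level 5, y -64)
- right_strip (a joint): the right strip, its marks, spring and press depth: just as the left one
- left_mark1 (a point): point on the top face of the left strip (hob's +y half), at the middle of its mark 1 (the smallest, a flat black bar 6 mm long across the strip); it sinks with the strip. Axes as the hob's: marks 1 to 4 follow one another towards -y, 32 mm apart
- left_mark2 (a point): point on the top face of the left strip (hob's +y half), at the middle of its mark 2 (a flat black bar 10 mm long across the strip); it sinks with the strip. Axes as the hob's: marks 1 to 4 follow one another towards -y, 32 mm apart
- left_mark3 (a point): point on the top face of the left strip (hob's +y half), at the middle of its mark 3 (a flat black bar 14 mm long across the strip); it sinks with the strip. Axes as the hob's: marks 1 to 4 follow one another towards -y, 32 mm apart
- left_mark4 (a point): point on the top face of the left strip (hob's +y half), at the middle of its mark 4 (a flat black bar 18 mm long across the strip); it sinks with the strip. Axes as the hob's: marks 1 to 4 follow one another towards -y, 32 mm apart
- right_mark1 (a point): point on the top face of the right strip (hob's -y half), at the middle of its mark 1 (the smallest, a flat black bar 6 mm long across the strip); it sinks with the strip. Axes as the hob's: marks 1 to 4 follow one another towards -y, 32 mm apart
- right_mark2 (a point): point on the top face of the right strip (hob's -y half), at the middle of its mark 2 (a flat black bar 10 mm long across the strip); it sinks with the strip. Axes as the hob's: marks 1 to 4 follow one another towards -y, 32 mm apart
- right_mark3 (a point): point on the top face of the right strip (hob's -y half), at the middle of its mark 3 (a flat black bar 14 mm long across the strip); it sinks with the strip. Axes as the hob's: marks 1 to 4 follow one another towards -y, 32 mm apart
- right_mark4 (a point): point on the top face of the right strip (hob's -y half), at the middle of its mark 4 (a flat black bar 18 mm long across the strip); it sinks with the strip. Axes as the hob's: marks 1 to 4 follow one another towards -y, 32 mm apart
- pot: tall lidded steel pot, 160 mm across (168 at the lid), 135 mm high with its black lid knob, two loop handles reaching 110 mm from its axis; stands on one of the two rings. Origin: centre of its underside. Not to be moved
- pan: open shallow dark frying pan, 190 mm across, 45 mm high, one black handle reaching 230 mm from its axis along its +x, towards the hob's back; stands on the other ring. Origin: centre of its underside. Not to be moved
- timer: white egg timer, 58 mm across, 60 mm high, standing on the hob between the rings. Origin: centre of its underside. Not to be moved
- salt_dish: small orange salt dish, 50 mm across, 36 mm high, standing on the hob between the two strips. Origin: centre of its underside. Not to be moved

How it is judged:
By the outcome, as a careful person would: the job done as asked, in the order asked, and still so for the second after the job is handed in, while the arm keeps its last pose, push and grip.
It also fails if it takes over 40 s, if anything falls off the work surface, if the arm or the gripper's body presses on something with over 40 N, if the wrist force passes 120 N, or if a joint passes its speed limit or range.

## Working session

There is one attempt and no reset: what is moved stays moved. The work goes in short steps, Python scripts to look and compute and a tool call to move; the robot and the scene stay as the last step left them, time stands still between calls to the robot, and variables do not carry over. Pictures are saved under pics/ and viewed, about 8 in all and at most 12, crops included, and the job is handed in when it is done.

Besides the shell and the picture viewer there is one more tool, called as a command line: name --pt "numbers of a row" for each row, then --argument value for the rest. play_rows: Moves the arm, as the interface text tells. Its arguments: {"type":"object","properties":{"plan":{"type":"array"},"grip_force":{"type":"number"}},"required":["plan"]}

```bash
mkdir -p pics; python3 - <<'E'
from rig import sense, optics
import cv2,numpy as np
for n in("scene","top"):
    c=optics.capture(n);cv2.imwrite(f"pics/{n}0.png",c["img"]);print(n,c["fx"],c["cx"],c["cy"],c.keys(),np.round(c["world_to_cam"],3).tolist())
print(sense())
E
```

```text
scene 400.3127467139284 284.4908191382345 203.62301862264772 dict_keys(['img', 'fx', 'fy', 'cx', 'cy', 'world_to_cam']) [[-0.746, 0.666, 0.005, 436.676], [-0.534, -0.603, 0.593, 297.858], [0.398, 0.439, 0.805, -1026.636], [0.0, 0.0, 0.0, 1.0]]
top 471.9628140855689 273.9603809134158 203.98973927818938 dict_keys(['img', 'fx', 'fy', 'cx', 'cy', 'world_to_cam']) [[-0.007, -1.0, -0.022, 37.414], [0.992, -0.01, 0.123, -602.134], [-0.124, -0.02, 0.992, -851.833], [0.0, 0.0, 0.0, 1.0]]
{'time_s': 0.1, 'joints': array([ 1.09258869e+00,  3.13396605e-01,  1.49830979e+00, -1.76520264e-06,
        1.33100534e+00, -2.23389417e-01]), 'dq': array([ 0.00190331, -0.00188811, -0.0022388 ,  0.00094596,  0.0017604 ,
        0.0009088 ]), 'tau': array([ 2.17402645e-03, -4.12901974e+01, -2.60140783e+01, -1.99112874e-04,
        3.05232090e-03, -3.07904418e-05]), 'eef_pos': array([132.25298407, 507.87130847, 249.51030324]), 'ee_rot': array([-1.91479115e-04,  1.27064453e-01,  9.91894305e-01, -5.25756295e-04]), 'force': array([-0.74061464,  0.21198961,  0.33727719]), 'wrist_torque': array([ 0.018955  , -0.02132637, -0.00394374]), 'grip_width': 1.0049674140644118}
```

View pics/scene0.png

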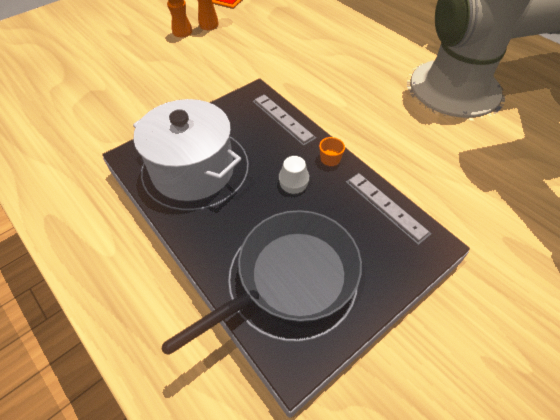

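View pics/top0.png

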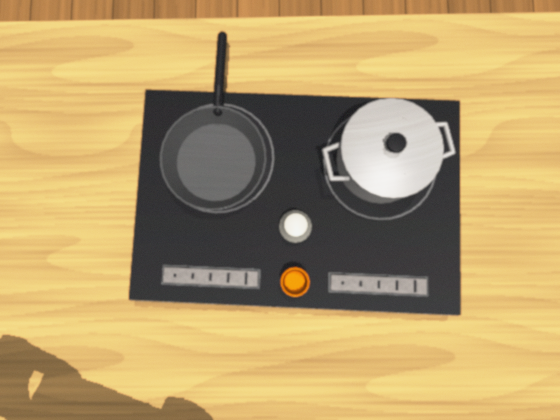

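The pot stands on the right ring (top view: pot at about (392,148)), so the right strip at (330–428, 275–297) is the target, with mark 1 near (343,283). The pan is on the left ring, and the salt dish is at (295,282).

```bash
cat > h.py <<'E'
from rig import sense, optics
import cv2,numpy as np
def ray(c,u,v,z):
    W=np.array(c["world_to_cam"]);R,t=W[:3,:3],W[:3,3]
    d=R.T@np.array([(u-c["cx"])/c["fx"],-(v-c["cy"])/c["fy"],-1]);o=-R.T@t
    return o+d*(z-o[2])/d[2]
def proj(c,p):
    q=(np.array(c["world_to_cam"])@np.append(p,1))[:3]
    return c["cx"]+c["fx"]*q[0]/-q[2], c["cy"]-c["fy"]*q[1]/-q[2]
def marks(n,roi):
    c=optics.capture(n);x0,y0,x1,y1=roi
    g=cv2.cvtColor(c["img"],cv2.COLOR_BGR2GRAY)[y0:y1,x0:x1]
    m=(g>80).astype(np.uint8)
    cs,_=cv2.findContours(m,cv2.RETR_EXTERNAL,cv2.CHAIN_APPROX_NONE)
    k=max(cs,key=cv2.contourArea);r=cv2.minAreaRect(k)
    corners=[ray(c,u+x0,v+y0,68) for u,v in cv2.boxPoints(r)]
    f=np.zeros_like(m);cv2.fillPoly(f,[cv2.boxPoints(((r[0]),(r[1][0]-4,r[1][1]-4),r[2])).astype(np.int32)],1)
    med=np.median(g[f>0]);w=np.where(f>0,np.clip(med-12-g.astype(float),0,None),0)
    nn,lab,st,ce=cv2.connectedComponentsWithStats((w>0).astype(np.uint8))
    pts=[]
    for i in range(1,nn):
        ys,xs=np.where(lab==i);ww=w[ys,xs]
        if ww.sum()>25: pts.append((ray(c,(xs*ww).sum()/ww.sum()+x0,(ys*ww).sum()/ww.sum()+y0,68).round(1),int(ww.sum())))
    print(n,"centre",ray(c,r[0][0]+x0,r[0][1]+y0,68).round(1),"corners",np.round(corners,1)[:,:2].tolist())
    for p in sorted(pts,key=lambda p:-p[0][1]):print(p)
    return c
E
python3 - <<'E'
from h import *
c=marks("top",(322,266,438,305));marks("scene",(245,85,322,150))
# hob corners
for u,v in((147,91),(460,101),(461,313),(130,299)):print(ray(c,u,v,60).round(0))
im=cv2.resize(c["img"][255:315,120:460],None,fx=2.3,fy=2.3,interpolation=cv2.INTER_CUBIC)
E
```

```text
top centre [ 453.7 -152.    68. ] corners [[439.8, -61.6], [476.4, -64.0], [467.5, -242.3], [431.1, -239.0]]
(array([456.9, -88.8,  68. ]), 370)
(array([ 455.3, -120.7,   68. ]), 786)
(array([ 454. , -152.7,   68. ]), 1047)
(array([ 461.1, -153.4,   68. ]), 14904)
(array([ 452.2, -184.6,   68. ]), 1604)
scene centre [ 415.2 -160.    68. ] corners [[411.2, -256.1], [317.9, -174.0], [418.9, -72.6], [503.4, -147.4]]
(array([ 455.8, -121.7,   68. ]), 618)
(array([ 437.6, -158.1,   68. ]), 69375)
[819. 272.  60.]
[ 790. -318.   60.]
[ 402. -298.   60.]
[430. 293.  60.]
```

play_rows --pt "19 -36 0 0 0 0.041 -1" --pt "19 -36 0 0 0 0.041 -1" --pt "19 -36 0 0 0 0.041 -1" --pt "19 -36 0 0 0 0.041 -1" --pt "19 -36 0 0 0 0.041 -1" --grip_force 30

```text
time_s: 0.62
eef_pos: [225.6, 325.6, 247.3]
ee_rot: [-0.001, 0.016, 1.0, -0.001]
force: [1.2, 0.1, 0.7]
grip_width: 0.299
```

play_rows --pt "19 -36 0 0 0 0 -1" --pt "19 -36 0 0 0 0 -1" --pt "19 -36 0 0 0 0 -1" --pt "19 -36 0 0 0 0 -1" --pt "19 -36 0 0 0 0 -1"

```text
time_s: 1.03
eef_pos: [319.9, 139.6, 247.6]
ee_rot: [0.0, 0.013, 1.0, -0.001]
force: [0.6, 1.1, -0.4]
grip_width: 0.003
```

play_rows --pt "19 -36 0 0 0 0 -1" --pt "19 -36 0 0 0 0 -1" --pt "19 -36 0 0 0 0 -1" --pt "19 -36 0 0 0 0 -1" --pt "0 0 0 0 0 0 -1"

```text
time_s: 1.45
eef_pos: [397.5, -14.3, 248.1]
ee_rot: [0.002, 0.016, 1.0, -0.001]
force: [-0.3, 1.7, -0.6]
grip_width: -0.003
```

play_rows --pt "20 -25 -5 0 0 -0.017 -1" --pt "20 -25 -20 0 0 0 -1" --pt "19 -25 -25 0 0 0 -1" --pt "0 0 -30 0 0 0 -1" --pt "0 0 -30 0 0 0 -1"

```text
time_s: 1.87
eef_pos: [461.5, -96.5, 139.3]
ee_rot: [0.008, 0.028, 1.0, -0.004]
force: [0.4, 0.3, -0.9]
grip_width: -0.003
```

```bash
python3 - <<'E'
from h import *
s=sense();print(s["eef_pos"],s["ee_rot"],s["force"])
a=optics.capture("scene");b=optics.capture("top")
A=cv2.resize(a["img"][60:180,210:350],(700,600),interpolation=cv2.INTER_CUBIC)
B=cv2.resize(b["img"][210:330,290:430],(700,600),interpolation=cv2.INTER_CUBIC)
cv2.imwrite("pics/a1.png",A);cv2.imwrite("pics/b1.png",B)
p=s["eef_pos"]-[0,0,19];print(proj(a,p),proj(b,p))
E
```

```text
[461.54383828 -96.47685754 139.31564649] [ 0.00840076  0.02760569  0.99957584 -0.00393696] [ 0.44963974  0.3190728  -0.91028675]
(np.float64(299.1666475240783), np.float64(111.87589333127052)) (np.float64(350.59762659627313), np.float64(280.89547199285533))
```

View pics/a1.png

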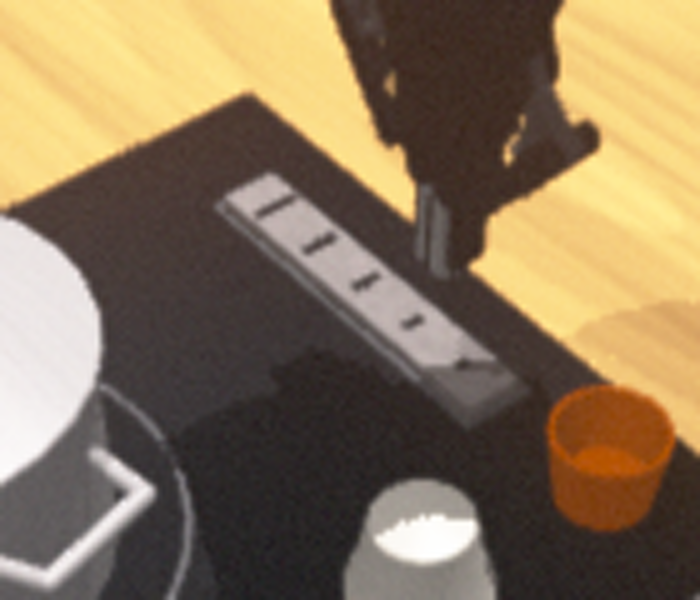

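View pics/b1.png

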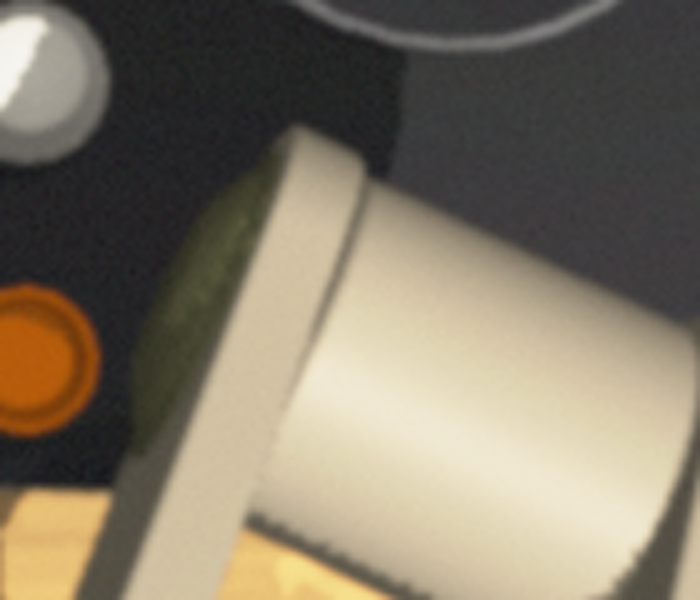

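The scene view shows right-strip marks 1 to 5 at about (463,362), (413,320), (366,282), (320,243), (275,205) in the crop, with the closed fingertips hovering at (440,270). In the top view the wrist hides the strip.

```bash
cat >> h.py <<'E'
from scipy.spatial.transform import Rotation as Ro
def turn(s,yaw=0.049):
    a=yaw/2;q=s["ee_rot"];f=lambda q:Ro.from_quat([q[1],q[2],q[3],q[0]])
    return (f([0,np.sin(a),np.cos(a),0])*f(q).inv()).as_rotvec().round(4)
E
python3 - <<'E'
from h import *
a=optics.capture("scene");s=sense()
for u,v in((463,362),(413,320),(366,282),(320,243),(275,205)):print(ray(a,210+u/5-.4,60+v/5-.4,68).round(1))
print(s["eef_pos"],turn(s))
E
```

```text
[456.5 -90.   68. ]
[ 455.  -122.4   68. ]
[ 454.1 -153.2   68. ]
[ 452.4 -185.3   68. ]
[ 450.7 -217.7   68. ]
[460.36302201 -95.15312284 139.74624425] [0.0062 0.0123 0.0049]
```

Both views agree to about 1 mm: mark 1 at (456.8, -89.3) and mark 4 at (452.3, -185).

play_rows --pt "-3.4 5.6 -10 0.006 0.012 0.005 -1" --pt "0 0 -15 0 0 0 -1" --pt "0 0 -8 0 0 0 -1" --pt "0 0 0 0 0 0 -1" --pt "0 0 0 0 0 0 -1"

```text
time_s: 2.43
eef_pos: [459.0, -87.8, 112.1]
ee_rot: [0.004, 0.023, 1.0, -0.002]
force: [-0.0, -0.4, -0.4]
grip_width: -0.001
```

```bash
python3 - <<'E'
from h import *
s=sense();print(s["eef_pos"],turn(s),s["force"])
E
```

```text
[459.02190295 -87.83055017 112.12386458] [ 0.0037  0.0083 -0.0039] [-0.03026948 -0.40053    -0.43987027]
```

play_rows --pt "-2 -1.5 -8 0.004 0.008 -0.004 -1" --pt "0 0 -5 0.002 0.004 0 -1" --pt "0 0 -3 0 0 0 -1" --pt "0 0 0 0 0 0 -1"

```text
time_s: 2.77
eef_pos: [457.8, -89.5, 97.1]
ee_rot: [-0.001, 0.024, 1.0, 0.001]
force: [-0.1, 0.3, -0.4]
grip_width: 0.004
```

```bash
python3 - <<'E'
from h import *
s=sense();print(s["eef_pos"],turn(s),s["force"])
a=optics.capture("scene")
cv2.imwrite("pics/a2.png",cv2.resize(a["img"][80:160,240:340],(750,600),interpolation=cv2.INTER_CUBIC))
p=s["eef_pos"]-[0,0,19];print(proj(a,p))
E
```

```text
[457.77799699 -89.50826894  97.09548073] [-0.0013 -0.0013 -0.0001] [-0.11577777  0.29623925 -0.38421658]
(np.float64(302.1098649927552), np.float64(128.7729614794767))
```

View pics/a2.png

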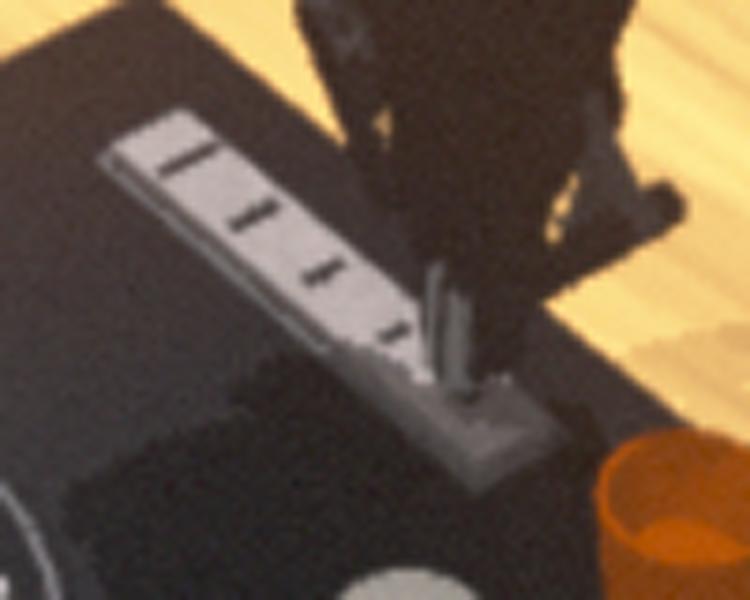

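The tips, at about (455,385) in the crop, hang just above mark 1 and are centred across the strip. I'll descend gently.

play_rows --pt "-1 0 -3 0 0 0 -1" --pt "0 0 -2 0 0 0 -1" --pt "0 0 -1 0 0 0 -1" --pt "0 0 0 0 0 0 -1"

```text
time_s: 3.15
eef_pos: [456.9, -89.7, 91.0]
ee_rot: [-0.0, 0.025, 1.0, 0.0]
force: [-0.1, 0.7, 0.9]
grip_width: 0.001
```

play_rows --pt "0 0 -1 0 0 0 -1" --pt "0 0 -1 0 0 0 -1" --pt "0 0 0 0 0 0 -1"

```text
time_s: 3.4
eef_pos: [457.0, -89.7, 88.9]
ee_rot: [-0.0, 0.024, 1.0, 0.0]
force: [0.3, -0.4, 0.2]
grip_width: -0.001
```

play_rows --pt "0 0 -1 0 0 0 -1" --pt "0 0 -1 0 0 0 -1" --pt "0 0 0 0 0 0 -1"

```text
time_s: 3.65
eef_pos: [457.1, -89.8, 86.8]
ee_rot: [-0.0, 0.025, 1.0, 0.0]
force: [-0.3, -0.9, -0.1]
grip_width: 0.002
```

play_rows --pt "0 0 -1 0 0 0 -1" --pt "0 0 0 0 0 0 -1"

```text
time_s: 3.82
eef_pos: [457.2, -89.8, 85.8]
ee_rot: [0.0, 0.025, 1.0, 0.0]
force: [-0.7, 0.6, 0.1]
grip_width: -0.0
```

play_rows --pt "0 0 0 0 0 0 -1"

```text
time_s: 3.9
eef_pos: [457.2, -89.8, 85.9]
ee_rot: [0.0, 0.025, 1.0, 0.0]
force: [-0.3, -0.2, 1.0]
grip_width: -0.002
```

play_rows --pt "-0.2 0.2 -1 0 0 0 -1" --pt "0 0 0 0 0 0 -1"

```text
time_s: 4.07
eef_pos: [457.2, -89.8, 85.0]
ee_rot: [0.0, 0.024, 1.0, 0.0]
force: [-1.0, 0.1, 1.8]
grip_width: 0.002
```

play_rows --pt "0 0 0 0 0 0 -1"

```text
time_s: 4.15
eef_pos: [457.2, -89.8, 85.1]
ee_rot: [0.0, 0.024, 1.0, 0.0]
force: [-0.7, 0.9, 1.1]
grip_width: 0.003
```

play_rows --pt "0 0 0 0 0 0 -1"

```text
time_s: 4.23
eef_pos: [457.2, -89.8, 85.1]
ee_rot: [0.0, 0.024, 1.0, 0.0]
force: [-0.9, -0.6, 2.2]
grip_width: 0.001
```

play_rows --pt "-0.2 0.2 -1.1 0 0 0 -1" --pt "0 0 0 0 0 0 -1"

```text
time_s: 4.4
eef_pos: [457.2, -89.7, 84.1]
ee_rot: [0.001, 0.024, 1.0, -0.0]
force: [-0.9, -0.6, 2.1]
grip_width: 0.003
```

play_rows --pt "0 0 0 0 0 0 -1"

```text
time_s: 4.48
eef_pos: [457.1, -89.7, 84.1]
ee_rot: [0.001, 0.024, 1.0, -0.0]
force: [-1.5, -0.1, 1.5]
grip_width: -0.003
```

play_rows --pt "0 0 0 0 0 0 -1"

```text
time_s: 4.57
eef_pos: [457.1, -89.7, 84.2]
ee_rot: [0.001, 0.024, 1.0, -0.0]
force: [-1.0, -0.0, 2.4]
grip_width: -0.004
```

play_rows --pt "-0.2 -4 -0.3 0 0 0 -1" --pt "-0.2 -4 0 0 0 0 -1" --pt "-0.2 -4 0 0 0 0 -1" --pt "-0.2 -4 0 0 0 0 -1"

```text
time_s: 4.9
eef_pos: [456.3, -106.0, 83.8]
ee_rot: [0.001, 0.024, 1.0, 0.001]
force: [0.0, 1.6, 2.8]
grip_width: -0.003
```

play_rows --pt "-0.2 -4 0 0 0 0 -1" --pt "-0.2 -4 0 0 0 0 -1" --pt "-0.2 -4 0 0 0 0 -1" --pt "-0.2 -4 0 0 0 0 -1" --pt "-0.2 -4 0 0 0 0 -1"

```text
time_s: 5.32
eef_pos: [455.1, -128.5, 83.8]
ee_rot: [0.001, 0.025, 1.0, 0.001]
force: [0.3, 1.4, 2.2]
grip_width: -0.001
```

play_rows --pt "-0.2 -4 0 0 0 0 -1" --pt "-0.2 -4 0 0 0 0 -1" --pt "-0.2 -4 0 0 0 0 -1" --pt "-0.2 -4 0 0 0 0 -1" --pt "-0.2 -4 0 0 0 0 -1"

```text
time_s: 5.73
eef_pos: [453.9, -150.8, 83.8]
ee_rot: [0.001, 0.025, 1.0, 0.001]
force: [0.3, 2.0, 2.4]
grip_width: -0.002
```

play_rows --pt "-0.2 -4 0 0 0 0 -1" --pt "-0.2 -4 0 0 0 0 -1" --pt "-0.2 -4 0 0 0 0 -1" --pt "-0.2 -4 0 0 0 0 -1" --pt "-0.2 -3 0 0 0 0 -1"

```text
time_s: 6.15
eef_pos: [452.7, -172.0, 83.8]
ee_rot: [0.001, 0.025, 1.0, 0.001]
force: [0.8, 1.2, 2.6]
grip_width: -0.001
```

play_rows --pt "0 -2 0 0 0 0 -1" --pt "0 -2 0 0 0 0 -1" --pt "0 0 0 0 0 0 -1"

```text
time_s: 6.4
eef_pos: [452.7, -177.1, 83.8]
ee_rot: [0.001, 0.025, 1.0, 0.001]
force: [1.0, 0.5, 3.2]
grip_width: 0.003
```

```bash
python3 - <<'E'
from h import *
s=sense();print(s["eef_pos"],turn(s),s["force"])
a=optics.capture("scene")
cv2.imwrite("pics/a3.png",cv2.resize(a["img"][80:160,240:340],(750,600),interpolation=cv2.INTER_CUBIC))
E
```

```text
[ 452.66679969 -177.0625527    83.76698047] [-0.0014  0.0011  0.0009] [0.95108541 0.46392278 3.16431405]
```

View pics/a3.png

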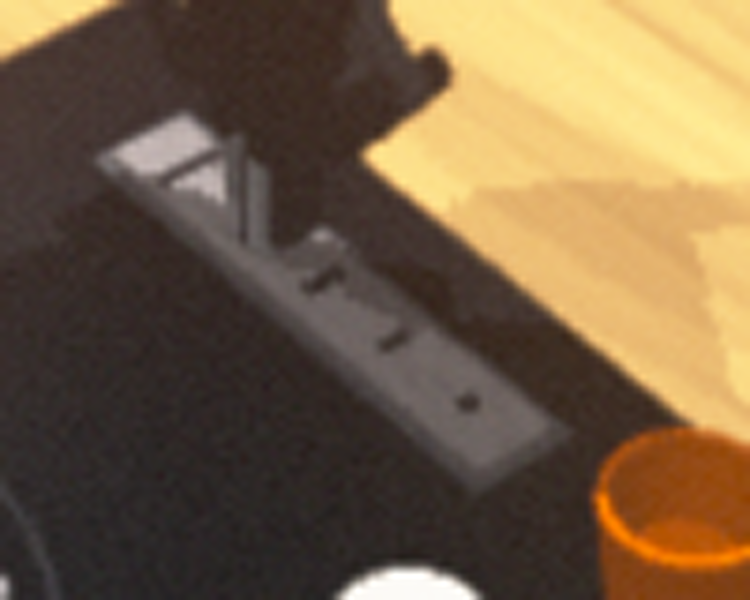

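Marks 1, 2, 3 and 5 show at (468,403), (393,340), (323,280) and (195,168). The tips are about 6–8 mm short of mark 4, as the TCP reading says.

play_rows --pt "-0.1 -3 0 0 0 0 -1" --pt "-0.1 -2 0 0 0 0 -1" --pt "0 -1 0 0 0 0 -1" --pt "0 0 0 0 0 0 -1" --pt "0 0 0 0 0 0 -1"

```text
time_s: 6.87
eef_pos: [452.5, -183.2, 83.8]
ee_rot: [0.001, 0.025, 1.0, 0.001]
force: [-0.3, 2.0, 2.4]
grip_width: -0.001
```

```bash
python3 - <<'E'
from h import *
s=sense();print(s["eef_pos"],turn(s),s["force"])
a=optics.capture("scene");print(proj(a,s["eef_pos"]-[0,0,19]))
cv2.imwrite("pics/a4.png",cv2.resize(a["img"][80:160,240:340],(750,600),interpolation=cv2.INTER_CUBIC))
E
```

```text
[ 452.46514279 -183.22880812   83.77676588] [-0.0015  0.0011  0.0004] [-0.31683428  2.01232495  2.36250847]
(np.float64(274.2232507987728), np.float64(109.85492152749596))
```

View pics/a4.png

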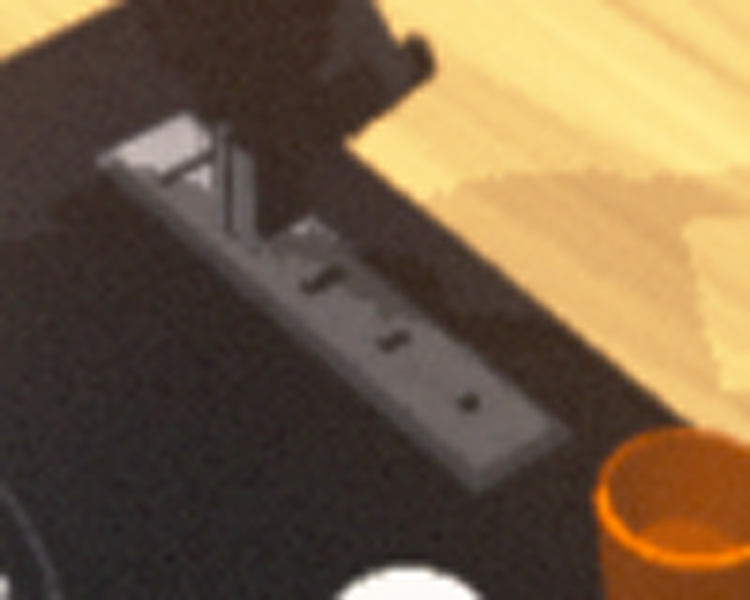

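The split between the fingertips is at (230,236), where mark 4's line meets the finger front. The projected tip at (257,224) matches mark 4's place at (258,223). The press is light and steady, so I'm handing in.

```bash
python3 -c "
from rig import ctrl,sense
s=sense();print(s['eef_pos'],s['force']);print(ctrl.finish_job())"
```

```text
[ 452.44554299 -183.18877139   83.74294563] [-0.12516617  1.34392287  1.97991512]
the job is handed in; nothing more can be done
None
```

The ring under the pot should now be at level 4. The pot stands on the right ring, so I used the right strip: closed fingers pressed on mark 1, slid along without lifting, and stopped on mark 4. The job was handed in about 7 s in, still pressing there.

- **Position:** the last picture shows the fingertips on mark 4. The tool position, at y = -183.2 mm, is about 1.5 mm short of where I measured that mark (-184.8 mm), which is within the camera calibration.
- **Press:** the last force reading was 2.0 N, and it stayed between about 2 and 3 N (noisy) during the slide. The tool height implies a press of about 3 mm; the force readings suggest 2–3 mm.
- **Other objects:** the arm kept clear of the pan, timer, salt dish and other strip, and no force reading suggested contact with them. I didn't re-check their positions afterwards.

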